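# Hold the score clipboard's clip open

### The arm

A 7-joint arm with a two-finger parallel gripper is mounted at the origin on the work surface. World frame = base frame: x ahead of the robot, y to its left, z up, the work surface at z = 0. Lengths are in mm, angles in rad, forces in N, time in s.
With the tool pointing down it reaches from about 400 to 875 mm from the base axis. Payload 4.4 kg.
Tool frame: the origin (TCP) lies at the very end of the fingers, on their centre line; the grasp point (between the pads) lies 19 mm behind it; z points along the fingers, y is the line along which they close (so a half turn about z gives the same grasp; the last joint's range is limited). The gripper opens to 85 mm and grips with 20 to 120 N. Pads are 22 mm wide; open, the fingers measure 114 mm over their backs; the gripper's body (76 mm by 85 mm) begins 54 mm behind the grasp point. The pads swing forward as they close: fully open they stand 13 mm farther back than shut.
Start: joints at [1.138, 0.628, 0.038, 1.517, -0.027, 0.996, -0.02], TCP at [233.138, -606.766, 231.313] pointing down, gripper open.
Joint ranges: [-3.06, 3.06], [-0.37, 2.12], [-1.25, 1.32], [0.18, 2.47], [-1.1, 4.24], [0.23, 1.98], [-2.94, 2.94]. Speed limits (rad/s): [2.57, 2.57, 3.14, 3.14, 3.14, 3.14, 3.14].

### API

Orientations are given as [roll, pitch, yaw] about the fixed x, y, z axes, in that order (R = Rz(yaw) Ry(pitch) Rx(roll)).
In Python, from cell import read_state, get_image, camera_info, finish_job gives the robot as it stands.
- The arm moves only by the tool play_rows, never from a script. Its argument "deltas" is one flat list of numbers, 7 for each row, row after row: the shift along the tool's x, y, z in mm, then the turn, a rotation vector about the tool's x, y, z in rad, then the opening, from 0 (shut) to 1 (fully open). In form: [dx, dy, dz, ax, ay, az, grip, dx, dy, dz, ax, ay, az, grip, ...]. A call has 1 to 10 rows; each row is the pose to reach, as a shift and turn from the pose commanded when the call began, along the tool's axes at that moment; what a row does not reach only later rows make up. A row lasts 1/8 s, in which the tool goes at most 62.5 mm and 10.7 degrees, less where a joint would pass 70% of its speed; a pose out of reach is approached as far as the arm can. A call with a gripper value outside its range is refused whole. The fingers move at their own pace and stop on an object; the grip force is fixed at half the most. Time passes only in rows, so rows that repeat a pose let the fingers close. It gives the time, the measured TCP pose, the force, the opening and the grip force at its end, in the units of the state.
- read_state(): the state, without advancing time (a new reading comes with each control period).
- get_image(name): name is "scene" or "top" or "wrist"; returns the picture (400x640x3 uint8, red, green, blue); there is no depth.
- camera_info(name): a dict with "fx", "fy", "cx", "cy" (pixels), "T" (4x4, takes a point from camera to world coordinates). Camera axes: x right, y down, z forward; pixel columns grow to the right and rows downward; lengths in mm; the calibration is good to about 2 mm. The wrist camera is an equidistant fisheye: a pixel r from the principal point sees the ray r / f radians off the axis. A picture is of the moment at which its call begins: read the wrist's pose just before it. camera_info takes no time and is no camera call; for the wrist camera it gives the pose at the moment of the call.
- finish_job(): hands the job in; it is judged then, once.
The state is a dict: "clock": time; "qpos": joint angles; "qd": joint speeds; "tau": joint torques, N m; "eef_pos": TCP position; "tool_rot": TCP orientation; "force": force on the tool from outside, world axes, zero at the start; "torque": the same for the moment, N m; "width": finger opening in mm; "gripper_force": force on a finger pad.
Only numpy, scipy, OpenCV 4.12 (cv2) and the standard library are available. Lean on these libraries where they do the work, as an engineer would, in place of code of your own. Each camera call takes 0.05 s, during which the arm holds its last target. There are 200 camera calls.

### The job

I want to change the score sheet: pick the blue glass gem off the clipboard with a light grip (no more than 15 N, it chips) and set it down gently, not dropped, in the bamboo dice tray with the other two gems. Then press the clip's sprung thumb lever down until its jaw stands about 10 mm off the sheet (within 3 mm), and finish like that, still holding the clip open. Leave the token tin, the mallet and the organizers where they are.

Things in the scene. Friction and masses are not known exactly. Their poses are not given: they have to be found in the camera images.
- board: memo-size score clipboard lying loose and flat on the cart: brown hardboard 230 x 160 mm, 3 mm thick, 0.36 kg. Origin at the centre of its underside; x along its length, y across, z up. Steel clip at its -x end (nearer the robot), its hinge pin along y at x = -62, z = 16 mm. White score sheets, 130 mm wide, 2 mm thick in all, from x = -41 to +109 mm: their top is 5 mm above the origin.
- clip (a joint): sprung steel clip of the clipboard: angle (rad) its thumb lever is pressed; 0 = shut, jaw on the sheet; 0.62 = at its stop. Pressing it down lifts the jaw on the far side of the pin: jaw gap 7 mm at 0.28, 10 mm at 0.40, 13 mm at 0.51, 16 mm at the stop. The spring takes about 8 to 10 N on the lever's edge to start, 11 to 13 N at 0.40, 15 N at the stop, and snaps the clip shut when let go.
- lever_edge (a point): mid-width centre of the thumb lever's rolled edge (radius 3 mm, 100 mm long along the board's y); moves with the lever. Press here from above. The lever, a flat plate, rises from the pin towards the board's -x end, 0.50 rad above level when shut. Edge centre: 42 cos(0.50 - angle) mm from the pin, 16 + 42 sin(0.50 - angle) mm above the cart, so its top is 39 mm up when shut, 23 at 0.40 rad.
- gem_center (a point): blue glass gem used as a paperweight on the score sheet: round flat-bottomed nugget, 36 mm in diameter, 18 mm high, domed top, upright girdle 5 to 9 mm above its underside, about 36 g. This point is its centre, 9 mm above its underside. Nothing stands within 40 mm of it on the sheet. Brittle: each finger may press it with no more than 15 N.
- tray_floor (a point): bamboo dice tray with green felt floor, 200 x 150 mm outside (long side along its x), walls 7 mm thick, top 28 mm above the cart, 0.55 kg, loose. This point is the centre of the felt, 8 mm above the cart (inside 186 x 136 mm, walls 20 mm above the felt). Its +x half holds the two other gems; its -x half (nearer the robot) is empty.
- gem_green_center (a point): centre of the green gem (same size as the blue one) in the tray's +x half; stays there.
- gem_amber_center (a point): centre of the amber gem (same size) in the tray's +x half; stays there.
- tin: closed round steel token tin, 93 mm in diameter, 74 mm high; origin at the centre of its underside. Leave it alone. The tin and the tray stand on either side of the clipboard, which on which side varies.
- organizers_front (a point): stack of two clear organizer boxes with hinged lids, 125 mm deep (its x), 200 mm wide (its y), 73 mm high, fixed, beyond the clipboard on the left. This point is the middle of the bottom edge of its front face (the side towards the robot). Leave it alone.
- mallet_mid (a point): red wooden tabletop-croquet mallet lying crosswise beyond the clipboard: this point is the middle of its handle (10 mm thick, 190 mm long); the head, 34 mm in diameter and 66 mm long, has its centre 95 mm from here towards the right (the mallet's +x). Leave it alone.
There are look-alikes about, which are no part of the job. Of the things that look like the part that bears tray_floor, the largest one is meant.

How it is judged:
By the outcome, as a careful person would: the job done as asked, in the order asked, and still so for the second after the job is handed in, while the arm keeps its last pose, push and grip.
It also fails if it takes over 51 s, if anything falls off the work surface, if the arm or the gripper's body presses on something with over 40 N, if the wrist force passes 120 N, or if a joint passes its speed limit or range.

## Working session

There is one attempt and no reset: what is moved stays moved. The work goes in short steps, Python scripts to look and compute and a tool call to move; the robot and the scene stay as the last step left them, time stands still between calls to the robot, and variables do not carry over. Pictures are saved under pics/ and viewed, at most 10 in all, crops included, and the job is handed in when it is done.

Besides the shell and the picture viewer there is one more tool, called after "Request:" by a JSON object that holds its "name" and its "arguments". play_rows: Moves the arm, as the interface text tells. Its arguments: {"type":"object","properties":{"deltas":{"type":"array"}},"required":["deltas"]}

```bash
mkdir -p pics; ls
python3 - <<'E'
from cell import *
import cv2,numpy as np
np.set_printoptions(precision=4,suppress=True)
for n in("top","scene"):
    im=get_image(n); cv2.imwrite(f"pics/{n}0.png",im[:,:,::-1]); c=camera_info(n); print(n,c["fx"],c["fy"],c["cx"],c["cy"]);print(c["T"])
s=read_state();print(s)
E
```

```text
pics
top 414.13196768031855 414.13196768031855 310.027094114428 199.82445363034125
[[   0.0197   -0.9974    0.0695  449.0085]
 [  -0.9995   -0.0212   -0.0213   16.8022]
 [   0.0227   -0.0691   -0.9974 1084.7731]
 [   0.        0.        0.        1.    ]]
scene 465.5262330052896 465.5262330052896 314.89789246638577 200.19197234511833
[[   0.2592    0.7733   -0.5787 1319.4438]
 [   0.9657   -0.2181    0.1411 -193.034 ]
 [  -0.0171   -0.5954   -0.8033 1148.195 ]
 [   0.        0.        0.        1.    ]]
{'clock': 0.1, 'qpos': array([ 1.1382,  0.6293,  0.0385,  1.5183, -0.027 ,  0.9963, -0.02  ]), 'qd': array([ 0.0006, -0.0015, -0.0001, -0.0031,  0.0008, -0.0007,  0.0002]), 'tau': array([  0.0037, -56.4534,   1.2308, -19.3973,   0.0114,   0.0054,
         0.    ]), 'eef_pos': array([ 232.9143, -606.2493,  230.4803]), 'tool_rot': array([-3.1399,  0.0001,  0.3668]), 'force': array([-0.5442, -0.294 ,  0.356 ]), 'torque': array([ 0.0051,  0.0032, -0.0357]), 'gripper_force': 0.0, 'width': 85.35557727835983}
```

View pics/top0.png

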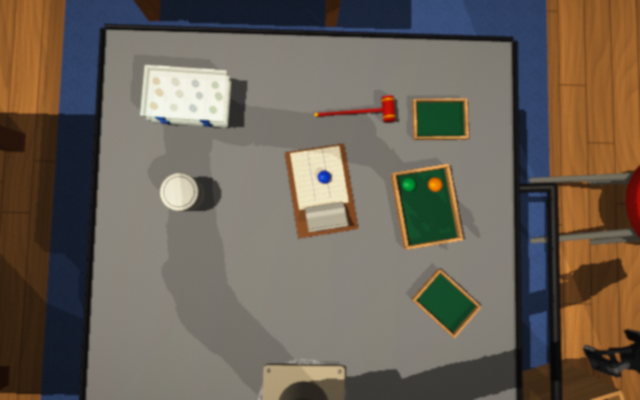

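View pics/scene0.png

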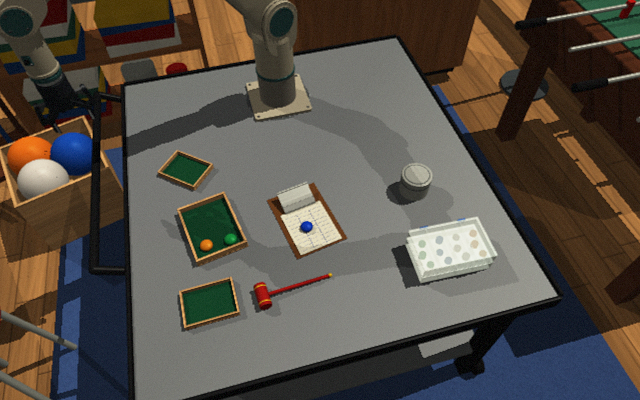

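The top view shows the blue gem at (324,177) on the sheet, with the clip at about (326,217). The tray candidates are the big one at (428,206) holding the green (408,185) and orange (435,185) gems, a small empty one at (441,118) and a small empty one at (447,302). I choose the largest, at (428,206). The blue ball in the floor bin (scene view, 73,153) is not the gem.

```bash
cat > h.py <<'E'
from cell import *
import cv2,numpy as np
from scipy.spatial.transform import Rotation as R
np.set_printoptions(precision=3,suppress=True)
def ray(c,u,v):
    d=np.array([(u-c["cx"])/c["fx"],(v-c["cy"])/c["fy"],1.])
    return c["T"][:3,3],c["T"][:3,:3]@d
def onz(c,u,v,z):
    o,d=ray(c,u,v); return o+d*(z-o[2])/d[2]
def blob(m):
    n,l,s,ce=cv2.connectedComponentsWithStats(m.astype(np.uint8)); 
    return [(ce[i],s[i]) for i in np.argsort(-s[1:,4])+1] if n>1 else []
E
python3 - <<'E'
from h import *
for n,roi in(("top",(280,130,200,130)),("scene",(170,170,180,110))):
    im=cv2.imread(f"pics/{n}0.png"); c=camera_info(n); hsv=cv2.cvtColor(im,cv2.COLOR_BGR2HSV)
    x,y,w,h=roi; H=hsv[y:y+h,x:x+w].astype(int)
    for nm,m,z in(("blue",(H[...,0]>105)&(H[...,0]<130)&(H[...,1]>150),14),("green",(H[...,0]>55)&(H[...,0]<75)&(H[...,2]>110)&(H[...,1]>120),17),("amber",(H[...,0]>8)&(H[...,0]<18)&(H[...,1]>220)&(H[...,2]>200),17)):
        for ce,s in blob(m)[:2]: print(n,nm,ce+[x,y],s[2:],onz(c,*(ce+[x,y]),z))
    cv2.imwrite(f"pics/{n}c.png",cv2.resize(im[y:y+h,x:x+w],None,fx=4 if n=="top" else 4,fy=4,interpolation=cv2.INTER_CUBIC))
E
```

```text
top blue [323.941 176.733] [ 11  12 101] [584.707 -41.096  14.   ]
top green [407.87  184.269] [ 12  12 108] [ 569.503 -260.166   17.   ]
top amber [434.753 184.169] [12 11 77] [ 571.325 -330.709   17.   ]
scene blue [306.181 226.053] [11 11 94] [586.076 -42.638  14.   ]
scene green [230.606 237.591] [10  8 66] [ 567.784 -261.492   17.   ]
scene amber [205.868 242.5  ] [10  7 38] [ 565.066 -332.132   17.   ]
```

View pics/topc.png

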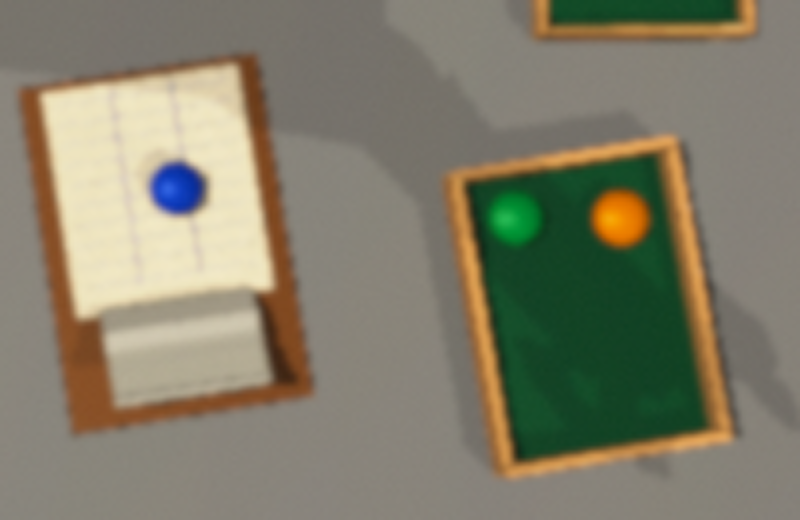

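The crop confirms the choices: board corners are at (20,90), (257,55), (313,392), (73,432), and the large tray holding both gems has rim corners at (445,175), (678,137), (735,437), (505,477).

Run:
```python
from h import *
c=camera_info("top")
f=lambda L,z:np.array([onz(c,280+(u+.5)/4-.5,130+(v+.5)/4-.5,z) for u,v in L])
B=f([(20,90),(257,55),(313,392),(73,432)],3);T=f([(445,175),(678,137),(735,437),(505,477)],28)
for n,P in(("board",B),("tray",T)):
    d=(P[0]+P[1]-P[2]-P[3])/2; e=(P[0]+P[3]-P[1]-P[2])/2
    y1,y2=np.arctan2(d[1],d[0]),np.arctan2(-e[0],e[1]); print(n,P.mean(0),np.linalg.norm(d),np.linalg.norm(e),y1,y2)
    y=(y1+y2)/2; u=np.array([np.cos(y),np.sin(y)]); m=P.mean(0)[:2]
    print(m-u*46.5, "pin",m-u*62,"edge0",m-u*98.9,"edge.4",m-u*103.8)
```

```text
board [551.182 -34.803   3.   ] 226.3987151449447 158.67830974465235 0.17665852703042065 0.1780297536724077
[505.411 -43.007] pin [490.154 -45.741] edge0 [453.833 -52.251] edge.4 [449.01  -53.115]
tray [ 513.142 -307.852   28.   ] 196.76051755134108 152.4981576076565 0.19362804478224757 0.18634794090538515
[ 467.479 -316.633] pin [ 452.258 -319.561] edge0 [ 416.022 -326.529] edge.4 [ 411.21  -327.454]
```

```bash
cat >> h.py <<'E'
def delta(p0,yaw0,p1,yaw1):
    R0=R.from_euler('xyz',[np.pi,0,yaw0]); R1=R.from_euler('xyz',[np.pi,0,yaw1])
    print("shift",R0.inv().apply(np.subtract(p1,p0)),"rot",(R0.inv()*R1).as_rotvec())
E
python3 -c "
from h import *
delta([233.14,-606.77,231.3],.3668,[585.4,-41.9,110],.18)"
```

```text
shift [ 531.407 -400.964  121.3  ] rot [ 0.    -0.     0.187]
```

Request:
{"name": "play_rows", "arguments": {"deltas": [40,-30,0,0,0,0.02,0.75,85,-64,0,0,0,0.04,0.75,130,-98,0,0,0,0.06,0.75,175,-132,10,0,0,0.08,0.75,220,-166,20,0,0,0.1,0.75,265,-200,30,0,0,0.12,0.75,310,-234,45,0,0,0.14,0.75,355,-268,60,0,0,0.16,0.75,400,-302,75,0,0,0.187,0.75,440,-332,90,0,0,0.187,0.75]}}

```text
clock: 1.35
eef_pos: [525.7, -136.9, 140.6]
tool_rot: [-3.141, 0.0, 0.181]
force: [0.3, -0.8, 0.8]
width: 64.3
gripper_force: 0.0
```

Request:
{"name": "play_rows", "arguments": {"deltas": [40,-30,12,0,0,0,0.75,70,-53,25,0,0,0,0.75,91,-69,31,0,0,0,0.75,91,-69,31,0,0,0,0.75,91,-69,31,0,0,0,0.75]}}

```text
clock: 1.98
eef_pos: [601.0, -56.2, 110.2]
tool_rot: [3.141, 0.001, 0.179]
force: [-0.1, -0.9, -0.6]
width: 64.1
gripper_force: 0.0
```

Run:
```python
from h import *
s=read_state();print(s["clock"],s["eef_pos"],s["tool_rot"],s["width"],s["force"])
c=camera_info("wrist");im=get_image("wrist");cv2.imwrite("pics/w1.png",im[:,:,::-1]);print(c)
H=cv2.cvtColor(im,cv2.COLOR_RGB2HSV).astype(int)
m=(H[...,0]>105)&(H[...,0]<130)&(H[...,1]>150)
for ce,st in blob(m)[:3]:
    d=ce-[c["cx"],c["cy"]];r=np.hypot(*d);t=r/c["fx"]
    v=c["T"][:3,:3]@np.array([*(np.sin(t)*d/r),np.cos(t)]);o=c["T"][:3,3]
    print(ce,st,o+v*(14-o[2])/v[2])
```

```text
1.975 [601.022 -56.172 110.19 ] [3.141 0.001 0.179] 64.10086385139219 [-0.112 -0.857 -0.582]
{'fx': 309.70691628693146, 'fy': 309.70691628693146, 'cx': 318.97855069638456, 'cy': 199.08680870314282, 'T': array([[  0.178,  -0.936,  -0.302, 678.557],
       [ -0.984,  -0.169,  -0.055, -41.808],
       [  0.001,   0.307,  -0.952, 251.111],
       [  0.   ,   0.   ,   0.   ,   1.   ]])}
[298.277 215.803] [ 278  197   41   39 1251] [586.043 -41.403  14.   ]
[29.881 49.915] [20 49 22  3 59] [712.407 276.     14.   ]
[ 6.965 48.526] [ 0 47 15  4 57] [718.273 329.202  14.   ]
```

View pics/w1.png

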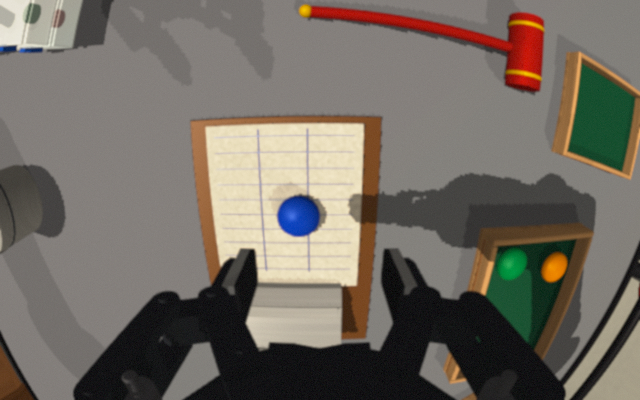

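The wrist view shows the blue gem at (298,216), which puts it at (586,-41.4), on the sheet with the clip below it in the image. I'm now moving over it.

```bash
python3 -c "
from h import *
delta([601.0,-56.2,110.2],.1795,[585.8,-41.6,30],.1795)"
```

```text
shift [-12.349 -17.079  80.2  ] rot [0. 0. 0.]
```

Request:
{"name": "play_rows", "arguments": {"deltas": [-6,-8,10,0,0,0,0.68,-12.3,-17,25,0,0,0,0.68,-12.3,-17,45,0,0,0,0.68,-12.3,-17,65,0,0,0,0.68,-12.3,-17,80,0,0,0,0.68,-12.3,-17,88,0,0,0,0.68,-12.3,-17,92,0,0,0,0.65,-12.3,-17,95,0,0,0,0.6,-12.3,-17,97,0,0,0,0.55,-12.3,-17,97,0,0,0,0.52]}}

```text
clock: 3.28
eef_pos: [587.0, -40.4, 13.5]
tool_rot: [3.142, -0.0, 0.18]
force: [-1.1, 0.2, 0.1]
width: 44.2
gripper_force: 0.0
```

Run:
```python
from h import *
s=read_state();print(s["clock"],s["eef_pos"],s["tool_rot"],s["width"],s["force"])
im=get_image("wrist");cv2.imwrite("pics/w2.png",cv2.resize(im[120:400,140:500,::-1],None,fx=2,fy=2))
```

```text
3.275 [586.992 -40.356  13.477] [ 3.142 -0.     0.18 ] 44.21994544197786 [-1.133  0.249  0.069]
```

View pics/w2.png

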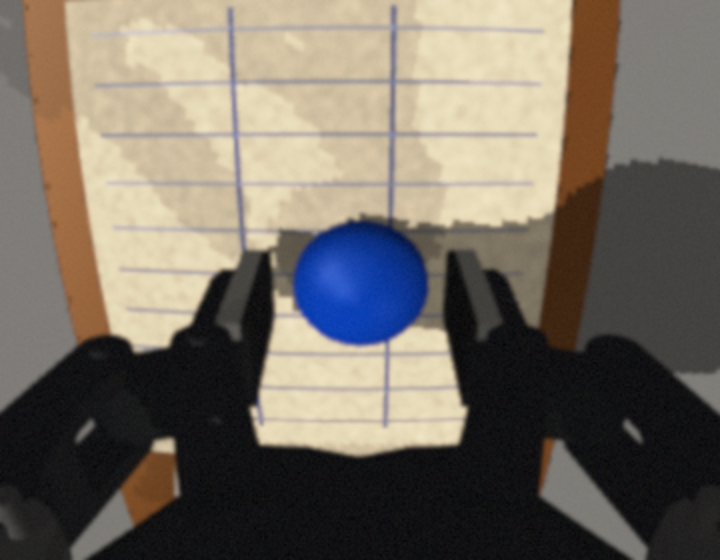

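The gem at (361,283) in the crop is centred between the pads, with gaps of about 23 and 20 px. Next I lower until I feel the sheet.

Request:
{"name": "play_rows", "arguments": {"deltas": [0,0,3,0,0,0,0.52,0,0,6,0,0,0,0.52,0,0,6,0,0,0,0.52]}}

```text
clock: 3.7
eef_pos: [586.6, -40.4, 7.0]
tool_rot: [-3.141, 0.001, 0.18]
force: [0.1, 0.4, 0.4]
width: 44.3
gripper_force: 0.0
```

Request:
{"name": "play_rows", "arguments": {"deltas": [0,0,1,0,0,0,0.52,0,0,2,0,0,0,0.52,0,0,2,0,0,0,0.52]}}

```text
clock: 4.08
eef_pos: [586.9, -40.3, 5.3]
tool_rot: [-3.142, 0.0, 0.18]
force: [0.9, -0.8, -1.0]
width: 44.5
gripper_force: 0.0
```

Request:
{"name": "play_rows", "arguments": {"deltas": [0,0,1,0,0,0,0.52,0,0,1.5,0,0,0,0.52,0,0,1.5,0,0,0,0.52]}}

```text
clock: 4.45
eef_pos: [586.8, -40.4, 3.8]
tool_rot: [-3.142, 0.0, 0.18]
force: [-0.4, -0.2, -1.1]
width: 44.3
gripper_force: 0.0
```

Request:
{"name": "play_rows", "arguments": {"deltas": [0,0,0.7,0,0,0,0.52,0,0,1.4,0,0,0,0.5,0,0,1.4,0,0,0,0.48,0,0,1.4,0,0,0,0.46,0,0,1.4,0,0,0,0.45]}}

```text
clock: 5.08
eef_pos: [587.6, -40.4, 3.8]
tool_rot: [3.141, -0.002, 0.18]
force: [-2.4, 0.5, 10.9]
width: 38.7
gripper_force: 5.1
```

Request:
{"name": "play_rows", "arguments": {"deltas": [0,0,0,0,0,0,0.44,0,0,0,0,0,0,0.43,0,0,0,0,0,0,0.43]}}

```text
clock: 5.45
eef_pos: [587.7, -40.4, 4.0]
tool_rot: [3.141, -0.002, 0.18]
force: [-2.1, 0.1, 11.2]
width: 37.4
gripper_force: 5.7
```

The tips touched the sheet, so I raise them slightly before closing.

Request:
{"name": "play_rows", "arguments": {"deltas": [0,0,-2,0,0,0,0.44,0,0,-3.5,0,0,0,0.44,0,0,-3.5,0,0,0,0.44]}}

```text
clock: 5.82
eef_pos: [586.8, -40.4, 5.8]
tool_rot: [-3.142, 0.0, 0.18]
force: [0.3, 1.0, 0.5]
width: 37.7
gripper_force: 0.0
```

Request:
{"name": "play_rows", "arguments": {"deltas": [0,0,0,0,0,0,0.43,0,0,0,0,0,0,0.425,0,0,0,0,0,0,0.425]}}

```text
clock: 6.2
eef_pos: [586.8, -40.4, 5.8]
tool_rot: [-3.142, 0.0, 0.18]
force: [0.6, 0.3, 0.2]
width: 36.4
gripper_force: 0.1
```

Request:
{"name": "play_rows", "arguments": {"deltas": [0,0,0,0,0,0,0.42,0,0,0,0,0,0,0.42]}}

```text
clock: 6.45
eef_pos: [586.8, -40.3, 5.9]
tool_rot: [-3.141, 0.0, 0.18]
force: [-0.1, 1.1, 0.0]
width: 36.1
gripper_force: 0.3
```

Request:
{"name": "play_rows", "arguments": {"deltas": [0,0,0,0,0,0,0.415,0,0,0,0,0,0,0.415]}}

```text
clock: 6.7
eef_pos: [586.9, -40.3, 5.9]
tool_rot: [-3.142, -0.0, 0.18]
force: [-1.1, 1.0, -0.1]
width: 35.3
gripper_force: 2.7
```

Request:
{"name": "play_rows", "arguments": {"deltas": [0,0,0,0,0,0,0.41,0,0,0,0,0,0,0.41]}}

```text
clock: 6.95
eef_pos: [586.8, -40.4, 5.9]
tool_rot: [3.142, 0.0, 0.18]
force: [1.0, -0.3, -1.0]
width: 34.8
gripper_force: 6.6
```

Request:
{"name": "play_rows", "arguments": {"deltas": [0,0,0,0,0,0,0.405,0,0,0,0,0,0,0.405]}}

```text
clock: 7.2
eef_pos: [586.9, -40.3, 6.0]
tool_rot: [-3.142, -0.0, 0.18]
force: [-1.3, 0.3, 0.9]
width: 35.0
gripper_force: 11.5
```

Request:
{"name": "play_rows", "arguments": {"deltas": [0,0,0,0,0,0,0.408,0,0,-2,0,0,0,0.408,0,0,-6,0,0,0,0.408,0,0,-14,0,0,0,0.408,0,0,-26,0,0,0,0.408,0,0,-42,0,0,0,0.408,0,0,-58,0,0,0,0.408,0,0,-70,0,0,0,0.408,0,0,-78,0,0,0,0.408,0,0,-80,0,0,0,0.408]}}

```text
clock: 8.45
eef_pos: [587.1, -40.4, 86.5]
tool_rot: [3.141, -0.001, 0.18]
force: [0.6, 0.1, -0.1]
width: 34.7
gripper_force: 10.4
```

Run:
```python
from h import *
s=read_state();print(s["clock"],s["eef_pos"],s["tool_rot"],s["width"],s["force"],s["gripper_force"])
im=get_image("wrist");cv2.imwrite("pics/w3.png",im[:,:,::-1])
p=s["eef_pos"]
delta(p,.18,[467.5,-316.6,p[2]],.19)
```

```text
8.45 [587.129 -40.351  86.524] [ 3.141 -0.001  0.18 ] 34.69181756355209 [ 0.646  0.149 -0.146] 10.394534121151082
shift [-167.153  250.368    0.   ] rot [-0.    0.   -0.01]
```

View pics/w3.png

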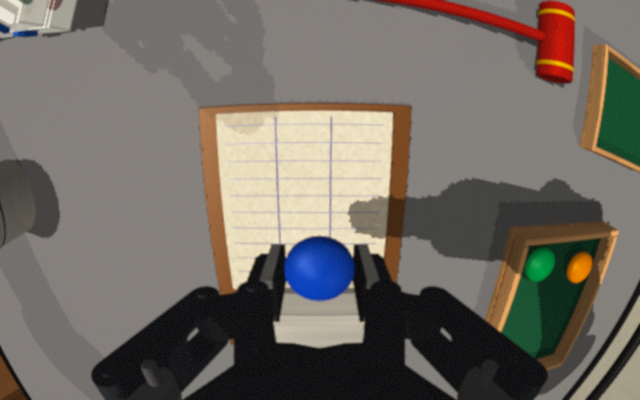

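The gem at (319,268) is held. I carry it to the tray's empty near half.

Request:
{"name": "play_rows", "arguments": {"deltas": [-7,10,0,0,0,0,0.409,-22,33,0,0,0,0,0.409,-44,66,0,0,0,0,0.409,-70,105,0,0,0,0,0.409,-97,145,0,0,0,0,0.409,-123,184,0,0,0,-0.01,0.409,-145,217,0,0,0,-0.01,0.409,-160,240,0,0,0,-0.01,0.409,-167,250.5,0,0,0,-0.01,0.409,-167,250.5,0,0,0,-0.01,0.409]}}

```text
clock: 9.75
eef_pos: [466.6, -317.2, 85.6]
tool_rot: [-3.141, 0.001, 0.188]
force: [-0.1, 0.2, -1.5]
width: 34.8
gripper_force: 9.1
```

Run:
```python
from h import *
s=read_state();print(s["clock"],s["eef_pos"],s["tool_rot"],s["width"],s["force"],s["gripper_force"])
im=get_image("wrist");cv2.imwrite("pics/w4.png",im[:,:,::-1])
```

```text
9.75 [ 466.594 -317.219   85.596] [-3.141  0.001  0.188] 34.792681698488536 [-0.087  0.216 -1.463] 9.14476555713918
```

View pics/w4.png

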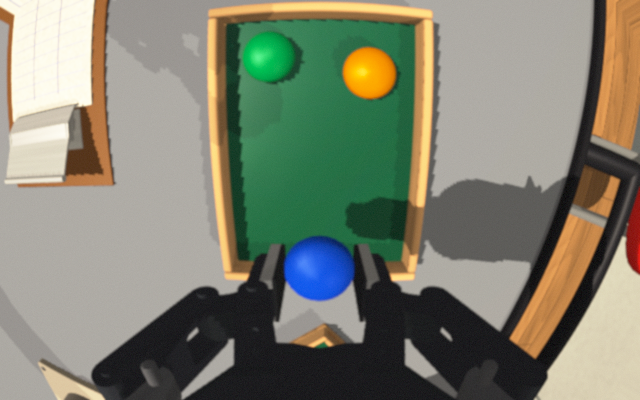

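The gem is over the tray's near half, centred between the side walls at columns 225 and 425. I lower it now.

Request:
{"name": "play_rows", "arguments": {"deltas": [0,0,5,0,0,0,0.409,0,0,16,0,0,0,0.409,0,0,30,0,0,0,0.409,0,0,44,0,0,0,0.409,0,0,56,0,0,0,0.409,0,0,64,0,0,0,0.409,0,0,69,0,0,0,0.409,0,0,72,0,0,0,0.409,0,0,73,0,0,0,0.409,0,0,73,0,0,0,0.409]}}

```text
clock: 11.05
eef_pos: [467.5, -316.8, 13.2]
tool_rot: [3.141, -0.0, 0.19]
force: [-0.8, 0.1, -0.2]
width: 35.1
gripper_force: 9.1
```

Request:
{"name": "play_rows", "arguments": {"deltas": [0,0,0.6,0,0,0,0.409,0,0,1.2,0,0,0,0.409,0,0,1.8,0,0,0,0.409,0,0,1.8,0,0,0,0.409]}}

```text
clock: 11.55
eef_pos: [467.3, -316.7, 11.1]
tool_rot: [-3.142, 0.0, 0.19]
force: [-0.2, -0.7, -0.3]
width: 34.7
gripper_force: 9.1
```

Request:
{"name": "play_rows", "arguments": {"deltas": [0,0,0.4,0,0,0,0.409,0,0,0.8,0,0,0,0.409,0,0,0.8,0,0,0,0.409]}}

```text
clock: 11.92
eef_pos: [467.3, -316.7, 10.3]
tool_rot: [-3.142, 0.0, 0.19]
force: [-0.2, -1.1, -0.3]
width: 35.2
gripper_force: 9.1
```

Request:
{"name": "play_rows", "arguments": {"deltas": [0,0,0.4,0,0,0,0.409,0,0,0.8,0,0,0,0.409,0,0,0.8,0,0,0,0.409]}}

```text
clock: 12.3
eef_pos: [467.3, -316.7, 9.5]
tool_rot: [-3.142, 0.0, 0.19]
force: [-0.4, -0.3, -0.6]
width: 34.6
gripper_force: 9.1
```

Request:
{"name": "play_rows", "arguments": {"deltas": [0,0,0.3,0,0,0,0.409,0,0,0.6,0,0,0,0.409,0,0,0.6,0,0,0,0.409]}}

```text
clock: 12.68
eef_pos: [467.4, -316.7, 9.0]
tool_rot: [-3.142, -0.0, 0.19]
force: [-0.1, -0.5, -0.0]
width: 35.1
gripper_force: 9.2
```

Request:
{"name": "play_rows", "arguments": {"deltas": [0,0,0.2,0,0,0,0.409,0,0,0.4,0,0,0,0.409,0,0,0.4,0,0,0,0.409]}}

```text
clock: 13.05
eef_pos: [467.4, -316.7, 8.9]
tool_rot: [3.141, -0.0, 0.19]
force: [-1.3, 0.8, 5.7]
width: 35.1
gripper_force: 9.4
```

Request:
{"name": "play_rows", "arguments": {"deltas": [0,0,0.2,0,0,0,0.409,0,0,0.4,0,0,0,0.409,0,0,0.4,0,0,0,0.409]}}

```text
clock: 13.42
eef_pos: [467.4, -316.7, 8.8]
tool_rot: [3.141, -0.0, 0.19]
force: [-1.6, 1.8, 9.1]
width: 34.9
gripper_force: 9.5
```

The gem is on the felt. I release slowly, then rise.

Request:
{"name": "play_rows", "arguments": {"deltas": [0,0,-0.5,0,0,0,0.413,0,0,-0.5,0,0,0,0.42,0,0,-0.5,0,0,0,0.44,0,0,-0.5,0,0,0,0.48,0,0,-0.5,0,0,0,0.54,0,0,-1,0,0,0,0.6,0,0,-6,0,0,0,0.6,0,0,-18,0,0,0,0.6,0,0,-38,0,0,0,0.6,0,0,-62,0,0,0,0.6]}}

```text
clock: 14.68
eef_pos: [467.3, -316.7, 71.3]
tool_rot: [3.142, -0.0, 0.19]
force: [-0.0, -0.2, 0.6]
width: 51.0
gripper_force: 0.0
```

Run:
```python
from h import *
s=read_state();print(s["clock"],s["eef_pos"],s["tool_rot"],s["width"],s["force"],s["gripper_force"])
im=get_image("wrist");cv2.imwrite("pics/w5.png",im[:,:,::-1])
p=s["eef_pos"]
for e in ([467.5,-316.7,90],[451.5,-52.7,90]): delta(p,.19,e,.177)
```

```text
14.675 [ 467.28  -316.654   71.32 ] [ 3.142 -0.     0.19 ] 51.01820562157652 [-0.031 -0.24   0.59 ] 0.0
shift [  0.207   0.087 -18.68 ] rot [ 0.    -0.     0.013]
shift [  34.354 -262.184  -18.68 ] rot [ 0.    -0.     0.013]
```

View pics/w5.png

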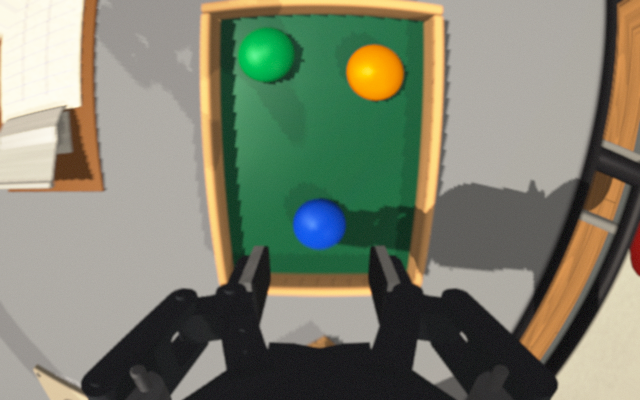

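The blue gem sits in the tray at (320,224), with the green gem at (266,54) and the amber at (375,72) undisturbed. Next I move to the lever with the fingers shut.

Request:
{"name": "play_rows", "arguments": {"deltas": [1,-8,-10,0,0,0,0.5,4,-30,-19,0,0,0,0.3,8,-66,-19,0,0,0,0.1,13,-106,-19,0,0,0,0,18,-148,-19,0,0,0,0,23,-188,-19,0,0,0.013,0,27,-222,-19,0,0,0.013,0,30,-248,-19,0,0,0.013,0,32,-262,-19,0,0,0.013,0,32,-262,-19,0,0,0.013,0]}}

```text
clock: 15.98
eef_pos: [449.0, -52.0, 89.2]
tool_rot: [-3.141, 0.0, 0.179]
force: [0.1, -1.0, 0.3]
width: -0.1
gripper_force: 0.0
```

Run:
```python
from h import *
s=read_state();print(s["clock"],s["eef_pos"],s["tool_rot"],s["width"],s["force"],s["gripper_force"])
im=get_image("wrist")
c=camera_info("wrist")
def pr(p):
    q=c["T"][:3,:3].T@(np.array(p)-c["T"][:3,3]); r=np.hypot(q[0],q[1]);t=np.arctan2(r,q[2])
    return c["cx"]+c["fx"]*t*q[0]/r, c["cy"]+c["fy"]*t*q[1]/r
b=im[:,:,::-1].copy()
m=np.array([551.2,-34.8]);u=np.array([np.cos(.177),np.sin(.177)]);v=np.array([-u[1],u[0]])
for x,y,z,col in [(115,80,3,(255,0,255)),(115,-80,3,(255,0,255)),(-115,80,3,(255,0,255)),(-115,-80,3,(255,0,255)),(-98.9,50,36,(0,255,0)),(-98.9,-50,36,(0,255,0)),(-98.9,0,36,(0,255,0))]:
    a=pr([*(m+x*u+y*v),z]); print(x,y,np.array(a)); cv2.circle(b,tuple(int(round(k)) for k in a),2,col,-1)
cv2.circle(b,tuple(int(round(k)) for k in pr(s["eef_pos"])),2,(0,255,255),-1)
cv2.imwrite("pics/w6.png",cv2.resize(b[100:400,120:520],None,fx=2,fy=2))
```

```text
15.975 [448.986 -52.017  89.152] [-3.141  0.     0.179] -0.07313413262935638 [ 0.11  -1.019  0.251] 0.0
115 80 [217.017 -59.839]
115 -80 [421.274 -59.673]
-115 80 [220.918 218.904]
-115 -80 [416.995 219.015]
-98.9 50 [245.821 215.115]
-98.9 -50 [392.135 215.198]
-98.9 0 [318.984 215.462]
```

View pics/w6.png

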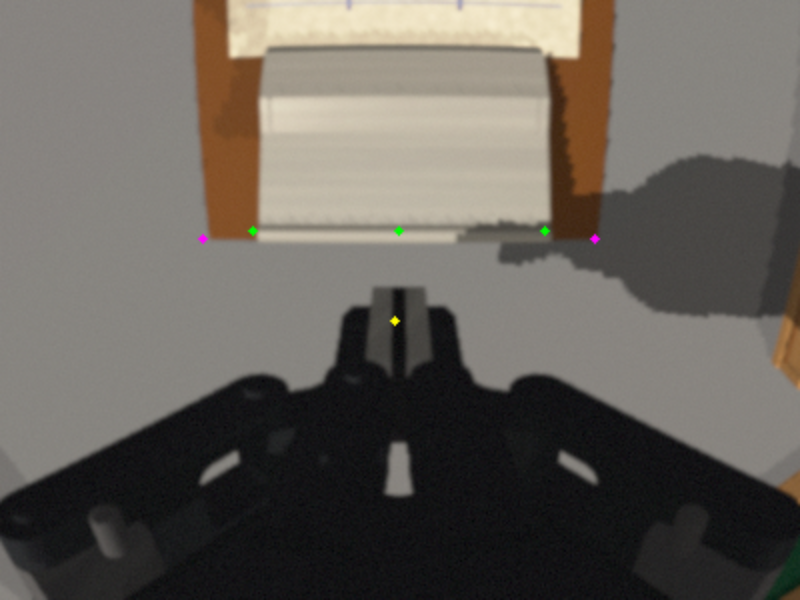

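The lever edge runs along row 230-237 of the crop, columns 258 to 551. It matches my prediction within about 2 mm, being slightly to the right, so I shift by 3 mm and press.

Request:
{"name": "play_rows", "arguments": {"deltas": [0,1,5,0,0,0,0,0,2,15,0,0,0,0,0,3,27,0,0,0,0,0,3,37,0,0,0,0,0,3,43,0,0,0,0,0,3,46,0,0,0,0,0,3,47,0,0,0,0]}}

```text
clock: 16.9
eef_pos: [449.9, -56.3, 42.0]
tool_rot: [3.142, -0.0, 0.177]
force: [0.7, 0.3, 1.2]
width: 0.1
gripper_force: 0.0
```

Request:
{"name": "play_rows", "arguments": {"deltas": [0,0,1,0,0,0,0,0,0,2,0,0,0,0,0,0,3,0,0,0,0,0,0,4,0,0,0,0,0,0,4,0,0,0,0]}}

```text
clock: 17.52
eef_pos: [449.9, -56.3, 38.7]
tool_rot: [3.141, -0.0, 0.177]
force: [-1.8, -0.3, 8.0]
width: -0.1
gripper_force: 4.3
```

Request:
{"name": "play_rows", "arguments": {"deltas": [0,0,1,0,0,0,0,0,0,2,0,0,0,0,0,0,3,0,0,0,0,0,0,3,0,0,0,0]}}

```text
clock: 18.02
eef_pos: [448.3, -56.6, 35.6]
tool_rot: [-3.141, 0.002, 0.176]
force: [-4.0, -0.6, 10.5]
width: 0.2
gripper_force: 5.2
```

Request:
{"name": "play_rows", "arguments": {"deltas": [0,0,2,0,0,0,0,0,0,4,0,0,0,0,0,0,6,0,0,0,0,0,0,8,0,0,0,0,0,0,10,0,0,0,0,0,0,10,0,0,0,0]}}

```text
clock: 18.77
eef_pos: [445.6, -56.8, 25.3]
tool_rot: [-3.14, 0.006, 0.175]
force: [-9.0, -3.4, 12.1]
width: 0.6
gripper_force: 6.0
```

Request:
{"name": "play_rows", "arguments": {"deltas": [0,0,1,0,0,0,0,0,0,2,0,0,0,0,0,0,2.5,0,0,0,0,0,0,2.5,0,0,0,0]}}

```text
clock: 19.27
eef_pos: [445.7, -56.7, 22.9]
tool_rot: [-3.14, 0.006, 0.175]
force: [-7.7, -2.0, 11.9]
width: 0.3
gripper_force: 6.0
```

Request:
{"name": "play_rows", "arguments": {"deltas": [-1,0,0,0,0,0,0,-2,0,0,0,0,0,0,-2,0,0,0,0,0,0,-2,0,0,0,0,0,0,-2,0,0,0,0,0,0]}}

```text
clock: 19.9
eef_pos: [445.6, -56.8, 23.1]
tool_rot: [-3.14, 0.003, 0.176]
force: [-5.2, -1.7, 11.6]
width: -0.1
gripper_force: 5.8
```

Run:
```python
from h import *
s=read_state();print(s["clock"],s["eef_pos"],s["force"])
a=get_image("scene")[:,:,::-1][130:330,150:350];b=get_image("top")[:,:,::-1][110:310,280:480]
cv2.imwrite("pics/s7.png",cv2.resize(np.hstack([a,b]),None,fx=2,fy=2,interpolation=cv2.INTER_CUBIC))
```

```text
19.9 [445.576 -56.766  23.145] [-5.204 -1.674 11.614]
```

View pics/s7.png

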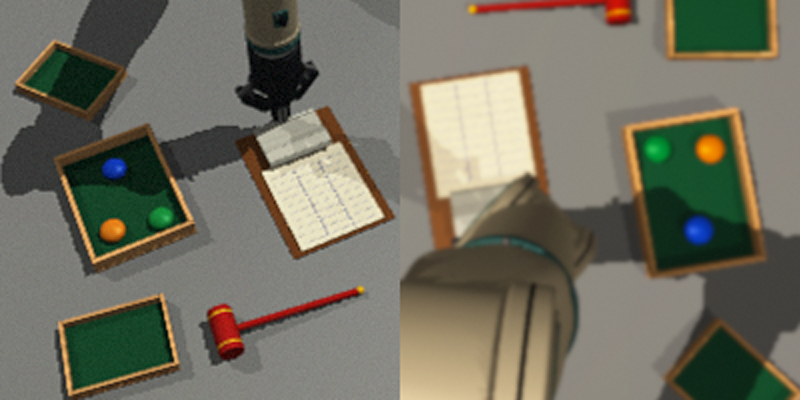

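The blue gem is in the tray's near half (left crop 115,168) with the green and amber gems. The fingertips hold the lever at (285,118), the edge is at 23.1 mm and the force of 11.6 N fits 0.40 rad. The board and mallet haven't moved.

```bash
python3 -c "
from cell import *
print(finish_job())"
```

```text
the job is handed in; nothing more can be done
None
```

I set the blue gem down gently in the dice tray with the other two (peak grip reading 11.5 N), and handed in with the arm holding the clip open at about 0.40 rad. That puts the jaw roughly 10 mm off the sheet, judged from the 23 mm lever height and 11.6 N press rather than measured directly.

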